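# Unlatch the charged battery pack and lay it in the field-kit tray

### The job

The battery pack whose gauge shows four green bars is fully charged: press its orange snap tab in and lift the pack out of its sloping charger bay. Lay it gently, flat and gauge up, in the empty half of the blue field-kit tray beside the yellow meter. Leave the other pack latched in the charger and the meter where it lies.

Things in the scene. Friction and masses are not known exactly. Their poses are not given: they have to be found in the camera images.
- charger: Beige two-bay desk charger, fixed, 303 (y) x 118 (x) x 80 mm high without packs. Origin: on the bench, mid-width, 56 mm behind its front foot. Face slopes 30 deg, low at -x; its normal is (-0.5,0,0.866) in this frame. Bays at y = +76 and -76 mm, 12 mm deep below the face, 26 mm of each pack stands proud of the face. At each bay's high side a dark strike overhangs the pack's latch nib.
- full_pack: Charged battery pack, four green bars on its charcoal top; in either bay. Case 50 (x) x 120 (y) x 38 mm (z), about 0.42 kg. Origin: centre of the case. z points out of the gauge face (30 deg from vertical in the charger), x up the slope to the orange tab's side. With tab pressed home, grip from x = -25 to +26 mm (51 mm). Lifts straight out along its z, clear of the bay after 15 mm.
- full_pack_tab (a joint): Orange sprung tab, middle of the pack's +x long side: 0 out (latched), 0.008 m fully in; slides along pack -x. 2.5 N starts it, 8 N holds it in. Paddle: pack y -17 to 17 mm, z -5 to 17 mm (2 mm above the charger's face); outer face at x = 34 mm out, 26 mm in. A nib below hooks under the strike until the tab is in by about 6 mm, so it must be held in while lifting.
- low_pack: The other pack: same shape and tab, one amber bar on its gauge; still charging in the other bay. Origin: centre of the case, axes as for the charged pack.
- tray: Blue shallow tray, fixed, 236 (x) x 308 mm (y), rim and divider 16 mm high, floor 4 mm thick, walls 4 mm. Origin: centre of its underside. A divider along x at y = 0 makes two halves, each 228 x 150 mm inside, centred at y = +77 and -77 mm. The meter lies in the -y half; the +y half is empty.
- meter: Yellow handheld meter lying screen up in the tray's -y half, 190 x 92 mm, 54 mm high over its dial. Origin: centre of its underside.
Mind the look-alikes: they are no part of the job. What is shaped like the full_pack but purple or red is not meant.

How it is judged (in metres and radians):
On the way, in this order (a step that is already met when the one before it is completed fails the run):
1. the charged pack's tab is pressed in while the pack is still in its bay (value of joint full_pack_tab above 0.004 m and distance of full_pack from where it was at the start of the episode below 0.008 m), for 0.1 s.
2. the charged pack is lifted clear of the charger (distance of full_pack from where it was at the start of the episode above 0.03 m and contact force between full_pack and charger below 0.1 N), for 0.1 s.
At the end, for the whole second after the job is handed in: Charged pack at rest on the floor of the tray's empty half (centre in that half, at most 30 mm above the tray's underside), flat within 0.1 rad, gauge up, tab sprung out; other pack still in its bay (moved under 8 mm), meter moved under 30 mm (x of full_pack in the frame of tray between -0.1 and 0.1 m and y of full_pack in the frame of tray between 0.02 and 0.14 m and z of full_pack in the frame of tray below 0.03 m and angle between full_pack's own z axis and vertical below 0.1 rad and linear speed of full_pack below 0.02 m/s and value of joint full_pack_tab below 0.003 m and distance of low_pack from where it was at the start of the episode below 0.008 m and distance of meter from where it was at the start of the episode below 0.03 m); the robot touches nothing.
It fails at once if the charged pack is dropped (falls freely, out of the fingers, faster than 0.7 m/s) (linear speed of full_pack above 0.7 m/s and contact force between the fingers and full_pack below 0.2 N).
It fails at once if the pack that is still charging is pulled out of place by more than 15 mm (distance of low_pack from where it was at the start of the episode above 0.015 m).
It fails at once if the meter is shoved or knocked by more than 40 mm (distance of meter from where it was at the start of the episode above 0.04 m).
It also fails if it takes over 48 s, if anything falls off the work surface, if the arm or the gripper's body presses on something with over 40 N, if the wrist force passes 120 N, or if a joint passes its speed limit or range.

### The arm

A 7-joint arm with a two-finger parallel gripper is mounted at the origin on the work surface. World frame = base frame: x ahead of the robot, y to its left, z up, the work surface at z = 0. Lengths are in m, angles in degrees, forces in N, time in s.
With the tool pointing down it reaches from about 0.4 to 0.875 m from the base axis. Payload 6.5 kg.
Tool frame: the origin (TCP) lies at the very end of the fingers, on their centre line; the grasp point (between the pads) lies 19 mm behind it; z points along the fingers, y is the line along which they close (so a half turn about z gives the same grasp; the last joint's range is limited). The gripper opens to 85 mm and grips with 20 to 120 N. Pads are 22 mm wide; open, the fingers measure 114 mm over their backs; the gripper's body (76 mm by 85 mm) begins 54 mm behind the grasp point. The pads swing forward as they close: fully open they stand 13 mm farther back than shut.
Start: joints at [73.155, 30.733, -0.252, 88.115, 0.149, 61.152, -4.079], TCP at [0.147, -0.633, 0.231] pointing down, gripper open.
Joint ranges: [-154.64, 154.64], [-21.42, 123.67], [-72.66, 72.17], [13.99, 137.28], [-74.86, 254.86], [10.95, 109.41], [-158.01, 158.01]. Speed limits (degrees/s): [136.94, 136.94, 180, 180, 180, 180, 180].

### API

Orientations are given as a 3x3 rotation matrix whose columns are the frame's x, y, z axes.
In Python, from rig import readout, cams, job gives the robot as it stands.
- The arm moves only by the tool drive_tool, never from a script. Its argument "rows" is a list of rows, each a list of 2 entries, a list of its own where there are three numbers: the shift along the tool's x, y, z scaled (see below), then the turn, a rotation vector about the tool's x, y, z scaled (see below). A call has 1 to 12 rows; each row shifts and turns the commanded pose from where the row before left it, along the tool's axes as they then stand; what a row does not reach is not made up. The controller multiplies each number of a shift by 2 cm and each number of a turn by 180 degrees. A row lasts 1/12 s, in which the tool goes at most 41.7 mm and 7.16 degrees, less where a joint would pass 70% of its speed; a pose out of reach is approached as far as the arm can. A call with a number of a shift or a turn outside -1 to 1 is refused whole. A call with a gripper value outside its range is refused whole. "gripper" is the gripper command: -1 is fully open, 1 is shut, values between are in proportion, set as the call begins (left out, the last holds). The fingers move at their own pace and stop on an object; "squeeze" is the grip in N (left out, the last holds). Time passes only in rows, so rows that do not move let the fingers close. It gives the time, the measured TCP pose, the force, the opening and the grip force at its end, in the units of the state.
- readout.sense(): the state, without advancing time (a new reading comes with each control period).
- cams.grab_frame(name): name is "side" or "top" or "wrist"; returns the picture (384x512x3 uint8, red, green, blue); there is no depth.
- cams.camera_params(name): a dict with "fx", "fy", "cx", "cy" (pixels), "rvec" (rotation vector, rad) and "tvec" (3), from world to camera coordinates, as OpenCV has them; the wrist camera has in their place "mount" (4x4, takes a point from camera to tool coordinates, whose origin is the TCP and whose axes are the flange's). Camera axes: x right, y down, z forward; pixel columns grow to the right and rows downward; lengths in m; the calibration is good to about 2 mm. A picture is of the moment at which its call begins: read the wrist's pose just before it. camera_params takes no time and is no camera call.
- job.close_job(): hands the job in; it is judged then, once.
The state is a dict: "clock": time; "joints": joint angles; "qd": joint speeds; "joint_efforts": joint torques, N m; "ee_pos": TCP position; "tcp_rot": TCP orientation; "wrist_force": force on the tool from outside, world axes, zero at the start; "moment": the same for the moment, N m; "opening": opening from 0.0 (shut) to 1.0 (fully open); "grip_force": force on a finger pad.
Only numpy, scipy, OpenCV 4.12 (cv2) and the standard library are available. Lean on these libraries where they do the work, as an engineer would, in place of code of your own. Each camera call takes 0.05 s, during which the arm holds its last target. There are 200 camera calls.

## Working session

There is one attempt and no reset: what is moved stays moved. The work goes in short steps, Python scripts to look and compute and a tool call to move; the robot and the scene stay as the last step left them, time stands still between calls to the robot, and variables do not carry over. Pictures are saved under pics/ and viewed, at most 10 in all, crops included, and the job is handed in when it is done.

Besides the shell and the picture viewer there is one more tool, called after "Request:" by a JSON object that holds its "fn" and its "kwargs". drive_tool: Moves the arm, as the interface text tells. Its arguments: {"type":"object","properties":{"rows":{"type":"array","items":{"type":"array"}},"gripper":{"type":"number"},"squeeze":{"type":"number"}},"required":["rows"]}

```bash
mkdir -p pics
cat > h.py <<'E'
import numpy as np,cv2
from rig import readout,cams,job
def grab(n,f=None):
    s=readout.sense(); im=cams.grab_frame(n)
    if f: cv2.imwrite('pics/'+f,im[:,:,::-1])
    return im,s
def cam(n,s=None):
    p=cams.camera_params(n)
    K=np.array([[p['fx'],0,p['cx']],[0,p['fy'],p['cy']],[0,0,1]])
    if 'mount' in p:
        M=np.array(p['mount']); R=np.array(s['tcp_rot']).reshape(3,3)
        Rw=R@M[:3,:3]; c=np.array(s['ee_pos'])+R@M[:3,3]
    else:
        Rc=cv2.Rodrigues(np.array(p['rvec'],float))[0]; Rw=Rc.T; c=-Rw@np.array(p['tvec'],float).ravel()
    return K,Rw,c
def ray(C,uv):
    K,Rw,c=C; d=Rw@np.linalg.solve(K,[uv[0],uv[1],1.]); return c,d/np.linalg.norm(d)
def onz(C,uv,z):
    c,d=ray(C,uv); return c+d*(z-c[2])/d[2]
def proj(C,P):
    K,Rw,c=C; q=K@(Rw.T@(np.asarray(P)-c)); return q[:2]/q[2]
def tri(L):
    A=0;b=0
    for C,uv in L:
        c,d=ray(C,uv); M=np.eye(3)-np.outer(d,d); A=A+M; b=b+M@c
    return np.linalg.solve(A,b)
E
python3 - <<'E'
from h import *
a,s=grab('top'); b,_=grab('side'); 
cv2.imwrite('pics/a.png',cv2.resize(np.hstack([a,b])[:,:,::-1],(800,300),interpolation=cv2.INTER_AREA))
cv2.imwrite('pics/top.png',a[:,:,::-1]);cv2.imwrite('pics/side.png',b[:,:,::-1])
print(s['clock'],s['tcp_rot'],s['opening'])
for n in('top','side'):
    C=cam(n);print(n,C[0][0,0],C[2],C[1][:,2])
print(cams.camera_params('wrist'))
E
```

```text
0.0 [[ 9.74149233e-01  2.25904808e-01 -5.38267057e-04]
 [ 2.25905414e-01 -9.74147657e-01  1.75669195e-03]
 [-1.27506435e-04 -1.83287756e-03 -9.99998312e-01]] 1.0031678521979
top 361.53194231200126 [ 0.37704818 -0.07971685  1.06285525] [ 0.11301289 -0.01234972 -0.99351677]
side 493.65987687698913 [0.39460031 0.94023609 1.17277658] [ 0.05509886 -0.6875756  -0.72401927]
{'fx': 281.1539664922868, 'fy': 281.1539664922868, 'cx': 257.9903645744568, 'cy': 193.04141675500784, 'mount': array([[-8.37694501e-04, -9.47601874e-01, -3.19452637e-01,
         8.23561426e-02],
       [ 9.99999151e-01, -4.74860437e-04, -1.21368587e-03,
        -2.37024854e-04],
       [ 9.98395581e-04, -3.19453382e-01,  9.47601467e-01,
        -1.43245420e-01],
       [ 0.00000000e+00,  0.00000000e+00,  0.00000000e+00,
         1.00000000e+00]])}
```

View pics/top.png

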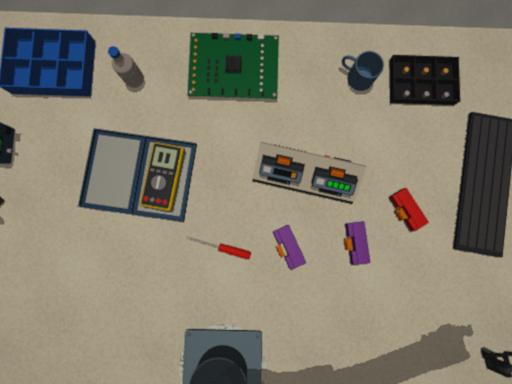

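View pics/side.png

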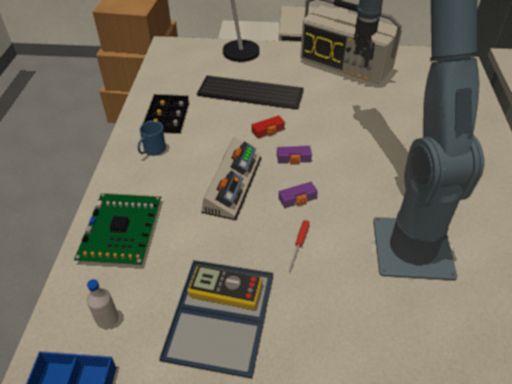

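Top view: the charger is at about (310,172). The pack at (335,182) shows four green bars and the one at (283,168) shows amber. The purple packs at (290,247) and (357,243) and the red one at (408,210) are decoys. The tray is at (138,175), with the meter in its right half and the left half empty. I'll confirm with an enlarged crop.

Run:
```python
from h import *
a=cv2.imread('pics/top.png');b=cv2.imread('pics/side.png')
ca=cv2.resize(a[130:212,240:380],None,fx=4,fy=4,interpolation=cv2.INTER_CUBIC)
cb=cv2.resize(b[130:225,195:270],None,fx=3.45,fy=3.45,interpolation=cv2.INTER_CUBIC)[:328]
cb=np.vstack([cb,np.zeros((328-cb.shape[0],cb.shape[1],3),np.uint8)])
cr=np.hstack([ca,cb]);print(cr.shape,ca.shape);cv2.imwrite('pics/crop.png',cr[:,:800])
def blobs(im,lo,hi,roi,mn=8):
    h=cv2.cvtColor(im,cv2.COLOR_BGR2HSV);m=cv2.inRange(h,lo,hi)
    M=np.zeros_like(m);x0,y0,x1,y1=roi;M[y0:y1,x0:x1]=m[y0:y1,x0:x1]
    n,l,st,c=cv2.connectedComponentsWithStats(M)
    return [(c[i].round(1).tolist(),int(st[i,4])) for i in range(1,n) if st[i,4]>=mn]
for im,r in((a,(250,135,370,205)),(b,(200,135,265,220))):
    print('orange',blobs(im,(5,150,90),(18,255,255),r)); print('green',blobs(im,(45,130,90),(80,255,255),r,3))
h=cv2.cvtColor(a,cv2.COLOR_BGR2HSV)
for nm,im,r in(('top',a,(70,120,205,230)),('side',b,(155,255,280,380))):
    h=cv2.cvtColor(im,cv2.COLOR_BGR2HSV);m=cv2.inRange(h,(95,80,20),(120,255,255))
    M=np.zeros_like(m);x0,y0,x1,y1=r;M[y0:y1,x0:x1]=m[y0:y1,x0:x1]
    c=max(cv2.findContours(M,0,2)[0],key=cv2.contourArea);q=cv2.approxPolyDP(cv2.convexHull(c),5,True)[:,0]
    print(nm,q.tolist())
    print([onz(cam(nm),p,.016).round(3).tolist() for p in q])
```

```text
(328, 819, 3) (328, 560, 3)
orange [([283.3, 160.4], 91), ([337.1, 172.8], 89), ([293.2, 174.9], 26)]
green [([338.0, 185.2], 106)]
orange [([237.0, 152.3], 49), ([235.8, 178.8], 17), ([222.9, 182.9], 60)]
green [([247.3, 153.1], 65)]
top [[195, 144], [182, 220], [79, 205], [95, 129]]
[[0.639, 0.103, 0.016], [0.414, 0.13, 0.016], [0.449, 0.428, 0.016], [0.675, 0.4, 0.016]]
side [[196, 262], [251, 322], [222, 370], [161, 359]]
[[0.634, 0.11, 0.016], [0.46, 0.29, 0.016], [0.519, 0.425, 0.016], [0.673, 0.408, 0.016]]
```

View pics/crop.png

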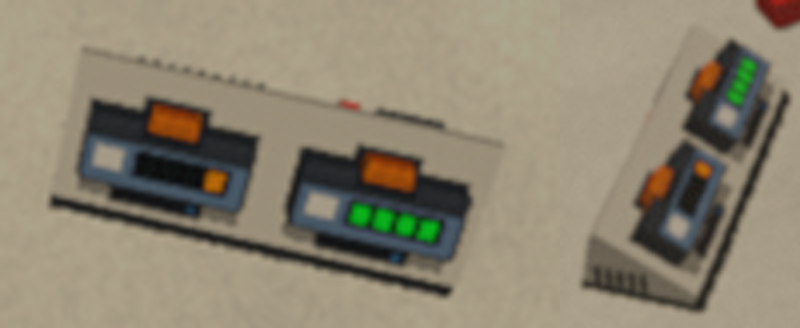

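Confirmed: the right pack, in the charger's -y bay, has four green bars, and the left one has a single amber bar. Now I'll measure the charger and pack.

Run:
```python
from h import *
T,S=cam('top'),cam('side')
def tr(n,a,b):
    P=tri([(T,a),(S,b)]);print(n,P.round(4),'res',(proj(T,P)-a).round(1),(proj(S,P)-b).round(1));return P
tr('green',(338,185.2),(247.3,153.1))
tr('tabF',(337.1,172.8),(237,152.3))
tr('tabL',(283.3,160.4),(222.9,182.9))
tr('amber',(293.2,174.9),(235.8,178.8))
# front foot
p=onz(T,(253,180.5),0);q=onz(T,(352.5,203),0);print('foot',p.round(3),q.round(3),np.linalg.norm(p-q),np.degrees(np.arctan2(-(p-q)[0],(p-q)[1])))
p=onz(T,(260.5,142),.08);q=onz(T,(365.8,166.3),.08);print('top',p.round(3),q.round(3),np.linalg.norm(p-q),np.degrees(np.arctan2(-(p-q)[0],(p-q)[1])))
```

```text
green [ 0.5213 -0.3078  0.073 ] res [ 0.  -0.2] [0.1 0. ]
tabF [ 0.5554 -0.3042  0.0774] res [ 0.  -0.2] [0.2 0. ]
tabL [ 0.585  -0.1542  0.079 ] res [ 0.  -0.1] [0.1 0. ]
amber [ 0.5469 -0.1831  0.0715] res [ 0.  -0.2] [0.2 0. ]
foot [ 0.538 -0.071  0.   ] [ 0.479 -0.368  0.   ] 0.30232067834042803 -11.159719901583108
top [ 0.635 -0.09   0.08 ] [ 0.575 -0.383  0.08 ] 0.29980576117599217 -11.48000828713422
```

```bash
cat >> h.py <<'E'
from scipy.spatial.transform import Rotation as Ro
yaw=np.radians(-11.3)
def axes(yaw=yaw,t=np.radians(30)):
    c,s=np.cos(yaw),np.sin(yaw); x=np.array([c*np.cos(t),s*np.cos(t),np.sin(t)]);y=np.array([-s,c,0.]);return x,y,np.cross(x,y)
def toolR(*a):
    x,y,z=axes(*a); return np.c_[y,x,-z]
C0=np.array([.5363,-.3004,.0511])
def plan(P,R,N,p0=None,R0=None):
    s=readout.sense()
    p0=np.array(s['ee_pos']) if p0 is None else p0; R0=np.array(s['tcp_rot']).reshape(3,3) if R0 is None else R0
    w=Ro.from_matrix(R0.T@R).as_rotvec()/N
    A=sum(R0@Ro.from_rotvec(k*w).as_matrix() for k in range(N)); v=np.linalg.solve(A,P-p0)
    print('rows',N,'shift',(v/.02).round(3),'turn',(w/np.pi).round(4),'path',[ (p0+sum(R0@Ro.from_rotvec(k*w).as_matrix() for k in range(m))@v).round(2).tolist() for m in (N//3,2*N//3)])
E
python3 - <<'E'
from h import *
x,y,z=axes()
plan(C0+.12*z,toolR(),36)
print((C0+.12*z).round(3),toolR().round(3))
E
```

```text
rows 36 shift [ 0.687 -0.049  0.134] turn [-0.0041  0.0026 -0.0099] path [[0.3, -0.56, 0.2], [0.41, -0.44, 0.18]]
[ 0.477 -0.289  0.155] [[ 0.196  0.849  0.49 ]
 [ 0.981 -0.17  -0.098]
 [ 0.     0.5   -0.866]]
```

Request:
{"fn": "drive_tool", "kwargs": {"rows": [[[0.687, -0.049, 0.134], [-0.0041, 0.0026, -0.0099]], [[0.687, -0.049, 0.134], [-0.0041, 0.0026, -0.0099]], [[0.687, -0.049, 0.134], [-0.0041, 0.0026, -0.0099]], [[0.687, -0.049, 0.134], [-0.0041, 0.0026, -0.0099]], [[0.687, -0.049, 0.134], [-0.0041, 0.0026, -0.0099]], [[0.687, -0.049, 0.134], [-0.0041, 0.0026, -0.0099]], [[0.687, -0.049, 0.134], [-0.0041, 0.0026, -0.0099]], [[0.687, -0.049, 0.134], [-0.0041, 0.0026, -0.0099]], [[0.687, -0.049, 0.134], [-0.0041, 0.0026, -0.0099]], [[0.687, -0.049, 0.134], [-0.0041, 0.0026, -0.0099]], [[0.687, -0.049, 0.134], [-0.0041, 0.0026, -0.0099]], [[0.687, -0.049, 0.134], [-0.0041, 0.0026, -0.0099]]]}}

```text
clock: 1.1
ee_pos: [0.2963, -0.5594, 0.2042]
tcp_rot: [[0.817, 0.556, 0.152], [0.572, -0.814, -0.101], [0.067, 0.17, -0.983]]
wrist_force: [0.6, 0.5, -0.1]
opening: 1.0
grip_force: 0.0
```

Request:
{"fn": "drive_tool", "kwargs": {"rows": [[[0.687, -0.049, 0.134], [-0.0041, 0.0026, -0.0099]], [[0.687, -0.049, 0.134], [-0.0041, 0.0026, -0.0099]], [[0.687, -0.049, 0.134], [-0.0041, 0.0026, -0.0099]], [[0.687, -0.049, 0.134], [-0.0041, 0.0026, -0.0099]], [[0.687, -0.049, 0.134], [-0.0041, 0.0026, -0.0099]], [[0.687, -0.049, 0.134], [-0.0041, 0.0026, -0.0099]], [[0.687, -0.049, 0.134], [-0.0041, 0.0026, -0.0099]], [[0.687, -0.049, 0.134], [-0.0041, 0.0026, -0.0099]], [[0.687, -0.049, 0.134], [-0.0041, 0.0026, -0.0099]], [[0.687, -0.049, 0.134], [-0.0041, 0.0026, -0.0099]], [[0.687, -0.049, 0.134], [-0.0041, 0.0026, -0.0099]], [[0.687, -0.049, 0.134], [-0.0041, 0.0026, -0.0099]]]}}

```text
clock: 2.1
ee_pos: [0.4111, -0.4395, 0.1823]
tcp_rot: [[0.542, 0.776, 0.324], [0.838, -0.528, -0.137], [0.065, 0.345, -0.936]]
wrist_force: [0.1, -0.6, -0.3]
opening: 1.002
grip_force: 0.0
```

Request:
{"fn": "drive_tool", "kwargs": {"rows": [[[0.687, -0.049, 0.134], [-0.0041, 0.0026, -0.0099]], [[0.687, -0.049, 0.134], [-0.0041, 0.0026, -0.0099]], [[0.687, -0.049, 0.134], [-0.0041, 0.0026, -0.0099]], [[0.687, -0.049, 0.134], [-0.0041, 0.0026, -0.0099]], [[0.687, -0.049, 0.134], [-0.0041, 0.0026, -0.0099]], [[0.687, -0.049, 0.134], [-0.0041, 0.0026, -0.0099]], [[0.687, -0.049, 0.134], [-0.0041, 0.0026, -0.0099]], [[0.687, -0.049, 0.134], [-0.0041, 0.0026, -0.0099]], [[0.687, -0.049, 0.134], [-0.0041, 0.0026, -0.0099]], [[0.687, -0.049, 0.134], [-0.0041, 0.0026, -0.0099]], [[0.687, -0.049, 0.134], [-0.0041, 0.0026, -0.0099]], [[0.687, -0.049, 0.134], [-0.0041, 0.0026, -0.0099]]]}}

```text
clock: 3.1
ee_pos: [0.4699, -0.3063, 0.1557]
tcp_rot: [[0.235, 0.857, 0.459], [0.972, -0.211, -0.105], [0.007, 0.471, -0.882]]
wrist_force: [-0.0, -0.5, -1.1]
opening: 0.998
grip_force: 0.0
```

Run:
```python
from h import *
im,s=grab('wrist','w1.png')
print(s['clock'],np.array(s['ee_pos']).round(4),np.array(s['tcp_rot']).round(3).tolist(),s['joints'],s['wrist_force'])
x,y,z=axes();plan(C0+.12*z,toolR(),2)
```

```text
3.1 [ 0.4699 -0.3063  0.1557] [[0.235, 0.857, 0.459], [0.972, -0.211, -0.105], [0.007, 0.471, -0.882]] [ 70.36860703  25.23604559 -42.403145   125.21300365  37.03787703
  10.94956128 -13.89477255] [-0.02896542 -0.52903958 -1.11735888]Traceback (most recent call last):
  File "<stdin>", line 4, in <module>
  File "h.py", line 39, in plan
    print('rows',N,'shift',(v/.02).round(3),'turn',(w/np.pi).round(4),'path',[ (p0+sum(R0@Ro.from_rotvec(k*w).as_matrix() for k in range(m))@v).round(2).tolist() for m in (N//3,2*N//3)])
                                                                                   ~~~~~~~~~~~~~~~~~~~~~~~~~~~~~~~~~~~~~~~~~~~~~~~~~~~~~~~~~^~
ValueError: matmul: Input operand 0 does not have enough dimensions (has 0, gufunc core with signature (n?,k),(k,m?)->(n?,m?) requires 1)
```

View pics/w1.png

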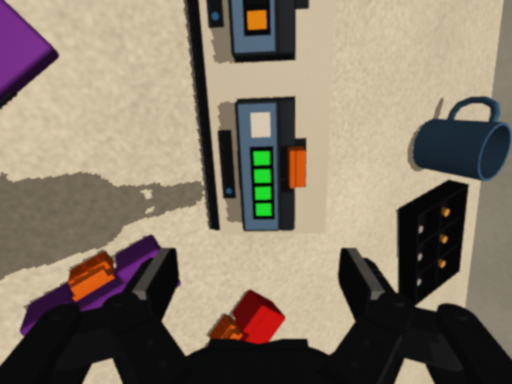

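The wrist view shows the charged pack at (265,165) with its tab at (297,167). J6 is at its lower limit, so I'll check whether the full tilt is reachable nearer the pack.

```bash
sed -i "s/,'path',.*$/)/" h.py
python3 - <<'E'
from h import *
x,y,z=axes();s=readout.sense()
plan(C0+.10*z,toolR(),4)
c=[np.array(s['ee_pos']),np.array(s['tcp_rot'])]
print(np.degrees(np.arccos(-c[1][2,2])))
# wrist blobs
im=cv2.imread('pics/w1.png');h=cv2.cvtColor(im,cv2.COLOR_BGR2HSV);Cm=cam('wrist',s)
for nm,lo,hi in(('g',(45,130,90),(80,255,255)),('o',(5,150,90),(18,255,255))):
    m=cv2.inRange(h,lo,hi);n,l,st,ce=cv2.connectedComponentsWithStats(m)
    print(nm,[(ce[i].round(1).tolist(),st[i].tolist()) for i in range(1,n) if st[i,4]>40])
print('predict green/tab/pack corners',[proj(Cm,p).round(1).tolist() for p in([.5213,-.3078,.073],[.5554,-.3042,.0774])],[proj(Cm,C0+a*x*.025+b*y*.06+.019*z).round(1).tolist() for a in(-1,1) for b in (-1,1)])
E
```

```text
rows 4 shift [0.219 0.052 0.274] turn [-0.0027  0.001  -0.0027]
28.06902935458615
g [([261.3, 157.9], [253, 151, 18, 15, 260]), ([262.0, 175.5], [254, 169, 17, 14, 237]), ([262.6, 192.6], [254, 186, 18, 14, 228]), ([263.2, 209.0], [255, 203, 17, 13, 214])]
o [([256.5, 19.5], [247, 10, 20, 20, 395]), ([296.8, 167.4], [289, 147, 17, 42, 649]), ([445.9, 212.0], [443, 209, 7, 8, 45]), ([443.9, 238.8], [441, 236, 7, 7, 41]), ([89.7, 275.9], [68, 252, 47, 49, 1290]), ([225.8, 330.1], [210, 315, 33, 25, 454])]
predict green/tab/pack corners [[265.1, 186.1], [298.3, 170.5]] [[241.5, 233.2], [233.6, 104.4], [293.0, 232.4], [293.8, 102.2]]
```

Request:
{"fn": "drive_tool", "kwargs": {"rows": [[[0.22, 0.05, 0.27], [-0.0027, 0.001, -0.0027]], [[0.22, 0.05, 0.27], [-0.0027, 0.001, -0.0027]], [[0.22, 0.05, 0.27], [-0.0027, 0.001, -0.0027]], [[0.22, 0.05, 0.27], [-0.0027, 0.001, -0.0027]], [[0, 0, 0], [0, 0, 0]], [[0, 0, 0], [0, 0, 0]], [[0, 0, 0], [0, 0, 0]]]}}

```text
clock: 3.73
ee_pos: [0.4866, -0.2932, 0.1387]
tcp_rot: [[0.203, 0.848, 0.489], [0.979, -0.177, -0.099], [0.002, 0.499, -0.867]]
wrist_force: [0.7, 0.4, -0.1]
opening: 1.001
grip_force: 0.0
```

Run:
```python
from h import *
x,y,z=axes();s=readout.sense()
print(np.array(s['joints']).round(2),s['ee_pos'],(C0+.10*z).round(4),np.degrees(Ro.from_matrix(np.array(s['tcp_rot']).T@toolR()).as_rotvec()).round(2))
```

```text
[ 72.61  30.12 -47.92 125.93  70.38  11.32 -44.62] [ 0.48658641 -0.29321178  0.13866129] [ 0.4873 -0.2906  0.1377] [-0.08  0.1  -0.43]
```

```bash
cat > m.py <<'E'
from h import *
def meas(fn):
    im,s=grab('wrist',fn);im=np.ascontiguousarray(im[:,:,::-1]);h=cv2.cvtColor(im,cv2.COLOR_BGR2HSV);Cm=cam('wrist',s)
    x,y,z=axes();out={}
    def ontop(uv,k):
        c,d=ray(Cm,uv);P=c+d*((C0+k*z-c)@z)/(d@z);q=P-C0;return np.array([q@x,q@y])*1000
    g=cv2.inRange(h,(45,130,90),(80,255,255));n,l,st,ce=cv2.connectedComponentsWithStats(g)
    gc=[ce[i] for i in range(1,n) if st[i,4]>60];out['g']=np.mean(gc,0)
    print('green n',len(gc),out['g'].round(1),'pack mm',ontop(out['g'],.019).round(1), 'line', [ontop(p,.019).round(1).tolist() for p in gc])
    o=cv2.inRange(h,(5,150,90),(18,255,255));n,l,st,ce=cv2.connectedComponentsWithStats(o)
    i=min([i for i in range(1,n) if st[i,4]>200],key=lambda i:np.linalg.norm(ce[i]-out['g']))
    out['o']=ce[i];r=cv2.minAreaRect(np.argwhere(l==i)[:,::-1].astype(np.float32));print('tab',ce[i].round(1),[ontop(p,.017).round(1).tolist() for p in cv2.boxPoints(r)])
    return im,s,Cm,out,ontop
E
python3 - <<'E'
from m import *
s=readout.sense()
im,s,Cm,o,ontop=meas('w2.png')
# frame edges of the pack along two lines: print grey profile across x through centre (pack y= -40, and along y)
x,y,z=axes();g=cv2.cvtColor(im,cv2.COLOR_BGR2HSV).astype(int)
def prof(f,rng):
    for t in rng: 
        u,v=proj(Cm,f(t*1e-3)).round().astype(int);
        if 0<=u<512 and 0<=v<384: print(t,im[v,u].tolist(),end=' ')
    print()
prof(lambda t:C0+.019*z-.03*y+t*x,range(-34,40,2)); prof(lambda t:C0+.019*z+.0*x-.0*y+t*y,list(range(-70,-50,2))+list(range(50,72,2)))
print([proj(Cm,C0+.019*z+a*x*.025+b*y*.06).round(0).tolist() for a in(-1,1) for b in (-1,1)])
E
```

```text
green n 4 [255.3 211. ] pack mm [ -2.  -12.5] line [[-2.0, 11.9], [-1.9, -4.6], [-2.0, -21.4], [-2.2, -37.6]]
tab [292.1 194. ] [[22.2, 21.5], [36.3, 21.4], [37.9, -18.3], [23.0, -18.2]]
-34 [95, 115, 128] -32 [95, 115, 128] -30 [95, 115, 127] -28 [95, 115, 127] -26 [95, 115, 128] -24 [73, 88, 97] -22 [37, 35, 33] -20 [98, 82, 66] -18 [122, 102, 81] -16 [122, 102, 81] -14 [118, 99, 78] -12 [65, 54, 43] -10 [6, 9, 5] -8 [4, 15, 3] -6 [5, 16, 5] -4 [6, 16, 6] -2 [6, 16, 4] 0 [5, 16, 4] 2 [5, 16, 5] 4 [4, 14, 4] 6 [7, 6, 5] 8 [84, 69, 54] 10 [117, 99, 78] 12 [66, 57, 49] 14 [29, 27, 26] 16 [36, 33, 32] 18 [36, 33, 32] 20 [37, 33, 32] 22 [37, 34, 33] 24 [37, 35, 33] 26 [39, 38, 38] 28 [149, 178, 194] 30 [157, 187, 204] 32 [157, 186, 203] 34 [156, 186, 203] 36 [157, 187, 204] 38 [157, 186, 204] 
-70 [165, 195, 211] -68 [162, 192, 208] -66 [160, 190, 205] -64 [159, 189, 205] -62 [159, 188, 204] -60 [115, 136, 148] -58 [107, 90, 73] -56 [121, 101, 81] -54 [122, 102, 81] -52 [123, 102, 82] 50 [175, 196, 209] 52 [127, 108, 89] 54 [125, 105, 83] 56 [125, 105, 84] 58 [103, 87, 70] 60 [33, 31, 29] 62 [17, 15, 15] 64 [42, 48, 53] 66 [156, 185, 202] 68 [160, 190, 207] 70 [160, 189, 207] 
[[231.0, 259.0], [225.0, 125.0], [285.0, 259.0], [289.0, 125.0]]
```

View pics/w2.png

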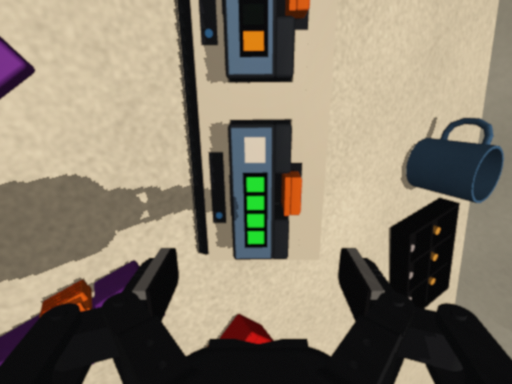

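Run:
```python
from h import *
s=readout.sense();T,S,W=cam('top'),cam('side'),cam('wrist',s);x,y,z=axes()
for n,L in(('green TSW',[(T,(338,185.2)),(S,(247.3,153.1)),(W,(255.3,211))]),('TW',[(T,(338,185.2)),(W,(255.3,211))]),('SW',[(S,(247.3,153.1)),(W,(255.3,211))]),('amb TSW',[(T,(293.2,174.9)),(S,(235.8,178.8)),(W,(253.5,40.5))])):
    P=tri(L);q=P-C0;print(n,P.round(4),'pack',(q@x*1e3).round(1),(q@y*1e3).round(1),(q@z*1e3).round(1),[(proj(C,P)-u).round(1).tolist() for C,u in L])
```

```text
green TSW [ 0.5211 -0.308   0.0722] pack -1.1 -10.4 25.0 [[0.0, -0.1], [0.2, 0.2], [0.9, 0.2]]
TW [ 0.5211 -0.3084  0.0706] pack -1.8 -10.8 23.5 [[0.0, 0.0], [0.0, -0.0]]
SW [ 0.5212 -0.3082  0.072 ] pack -1.0 -10.6 24.7 [[0.2, 0.2], [0.9, 0.3]]
amb TSW [ 0.5466 -0.1828  0.0716] pack -1.0 117.4 24.2 [[-0.1, -0.2], [0.3, 0.1], [0.9, 0.6]]
```

Request:
{"fn": "drive_tool", "kwargs": {"rows": [[[-0.8, 0, 0], [0, 0, 0]], [[-0.8, 0, 0], [0, 0, 0]], [[-0.8, 0.04, 0], [0, 0, 0]], [[-0.8, 0.04, 0], [0, 0, 0]], [[0, 0, 0], [0, 0, 0]], [[0, 0, 0], [0, 0, 0]], [[0, 0, 0], [0, 0, 0]]]}}

```text
clock: 4.37
ee_pos: [0.4752, -0.3552, 0.1393]
tcp_rot: [[0.202, 0.848, 0.489], [0.979, -0.176, -0.099], [0.003, 0.499, -0.867]]
wrist_force: [0.0, 1.2, -0.4]
opening: 1.004
grip_force: 0.0
```

Run:
```python
from m import *
p2=np.array([0.48658641,-0.29321178,0.13866129]); 
im,s,Cm,o,ontop=meas('w3.png')
s2=dict(ee_pos=p2,tcp_rot=[[0.203,0.848,0.489],[0.979,-0.177,-0.099],[0.002,0.499,-0.867]])
W2=cam('wrist',s2);x,y,z=axes()
for a,b in(((255.3,211),o['g']),((292.1,194),o['o'])):
    P=tri([(W2,a),(Cm,b)]);q=P-C0;print(P.round(4),[round(q@k*1e3,1) for k in(x,y,z)],(proj(W2,P)-a).round(1))
print(s['ee_pos'],np.array(s['joints']).round(1),s['clock'])
```

```text
green n 4 [252.8 135. ] pack mm [ -2.1 -10.6] line [[-2.0, 13.8], [-2.2, -2.9], [-2.0, -19.3], [-2.3, -36.0]]
tab [293.  117.8] [[22.1, 19.0], [36.5, 18.9], [38.0, -15.9], [22.8, -15.8]]
[ 0.5203 -0.3072  0.0721] [np.float64(-2.0), np.float64(-9.8), np.float64(25.4)] [-0.1 -0.2]
[ 0.5534 -0.3016  0.0806] [np.float64(29.5), np.float64(2.1), np.float64(17.0)] [-0.2 -0.2]
[ 0.47520215 -0.35515244  0.13926153] [ 84.9  36.8 -56.  121.1  62.6  16.8 -27.3] 4.3667
```

```bash
sed -i 's/^C0=.*/C0=np.array([.5363,-.3004,.0511])\nx_,y_,z_=axes();C=C0+.0018*x_+.0015*y_+.0057*z_/' h.py
python3 - <<'E'
from h import *
M=np.array(cams.camera_params('wrist')['mount']);K=cam('side');p=cams.camera_params('wrist')
for d in(0,-.013):
  for xx in(-.011,.011):
    for yy in(-.057,-.0425,.0425,.057):
      q=np.linalg.inv(M)@[xx,yy,d,1];print(d,xx,yy,(p['fx']*q[0]/q[2]+p['cx']).round(),(p['fy']*q[1]/q[2]+p['cy']).round())
im=cv2.imread('pics/w3.png');cv2.imwrite('pics/tip.png',cv2.resize(im[230:384,80:440],None,fx=2.2,fy=2.2))
x,y,z=axes()
P=C+.0025*x+.03*z;plan(P,toolR(),6); plan(C+.0025*x-.004*z,toolR(),4,P,toolR())
E
```

```text
0 -0.011 -0.057 161.0 266.0
0 -0.011 -0.0425 186.0 266.0
0 -0.011 0.0425 330.0 266.0
0 -0.011 0.057 355.0 266.0
0 0.011 -0.057 157.0 232.0
0 0.011 -0.0425 182.0 232.0
0 0.011 0.0425 333.0 232.0
0 0.011 0.057 359.0 232.0
-0.013 -0.011 -0.057 153.0 280.0
-0.013 -0.011 -0.0425 180.0 280.0
-0.013 -0.011 0.0425 336.0 279.0
-0.013 -0.011 0.057 362.0 279.0
-0.013 0.011 -0.057 148.0 244.0
-0.013 0.011 -0.0425 176.0 244.0
-0.013 0.011 0.0425 339.0 243.0
-0.013 0.011 0.057 367.0 243.0
rows 6 shift [0.557 0.022 0.543] turn [-0.0001  0.     -0.0003]
rows 4 shift [ 0.    -0.     0.425] turn [0. 0. 0.]
```

View pics/tip.png

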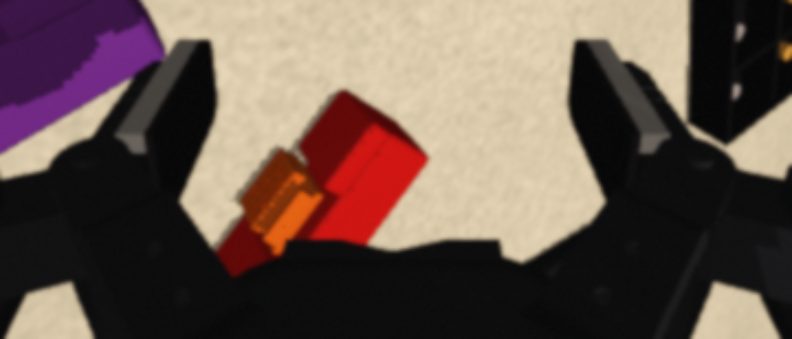

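The fingertips at (176,248) and (341,248) match the stand-back of 13 mm when open, so the TCP refers to the shut fingers. I'll pre-shape the gripper and approach.

Request:
{"fn": "drive_tool", "kwargs": {"rows": [[[0.56, 0.02, 0.54], [0, 0, 0]], [[0.56, 0.02, 0.54], [0, 0, 0]], [[0.56, 0.02, 0.54], [0, 0, 0]], [[0.56, 0.02, 0.54], [0, 0, 0]], [[0.56, 0.02, 0.54], [0, 0, 0]], [[0.56, 0.02, 0.54], [0, 0, 0]], [[0, 0, 0], [0, 0, 0]], [[0, 0, 0], [0, 0, 0]], [[0, 0, 0], [0, 0, 0]]], "gripper": -0.74, "squeeze": 30}}

```text
clock: 5.17
ee_pos: [0.5222, -0.2972, 0.0847]
tcp_rot: [[0.203, 0.849, 0.489], [0.979, -0.177, -0.099], [0.002, 0.499, -0.867]]
wrist_force: [0.5, -0.4, -0.9]
opening: 0.87
grip_force: 0.0
```

Run:
```python
from h import *
im,s=grab('wrist','w4.png')
x,y,z=axes()
R=np.array(s['tcp_rot']);q=np.array(s['ee_pos'])-C
print([round(q@k*1e3,1) for k in(x,y,z)],np.degrees(Ro.from_matrix(R.T@toolR()).as_rotvec()).round(2),s['opening'],np.array(s['joints']).round(1))
Cm=cam('wrist',s);print([proj(Cm,C+.019*z+a*x*.025+b*y*.06).round(0).tolist() for a in(-1,1) for b in (-1,1)],proj(Cm,C+.034*x+.017*z).round())
plan(C+.0025*x-.004*z,toolR(),4)
```

```text
[np.float64(2.5), np.float64(-1.2), np.float64(30.6)] [-0.08  0.1  -0.39] 0.8703897730082775 [ 67.4  39.5 -45.6 122.8  98.3  15.1 -70.2]
[[218.0, 317.0], [206.0, 140.0], [291.0, 317.0], [298.0, 139.0]] [309. 236.]
rows 4 shift [ 0.023 -0.001  0.434] turn [-0.0001  0.0002 -0.0006]
```

View pics/w4.png

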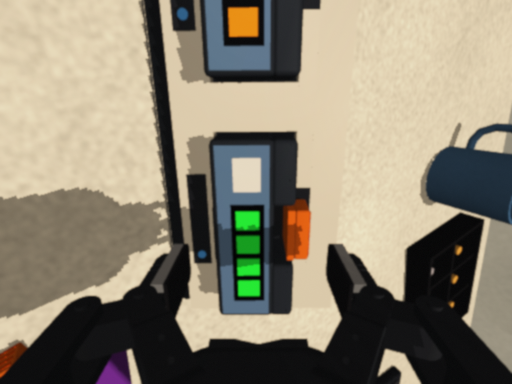

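The pack edges sit within about 2 mm of prediction (shift about +1 mm x, +2 mm y), so I'll descend.

Request:
{"fn": "drive_tool", "kwargs": {"rows": [[[0.05, 0.01, 0.45], [0, 0, 0]], [[0.05, 0.01, 0.45], [0, 0, 0]], [[0.05, 0.01, 0.45], [0, 0, 0]], [[0.05, 0.01, 0.45], [0, 0, 0]], [[0, 0, 0], [0, 0, 0]], [[0, 0, 0], [0, 0, 0]], [[0, 0, 0], [0, 0, 0]]]}}

```text
clock: 5.8
ee_pos: [0.5412, -0.2975, 0.0541]
tcp_rot: [[0.204, 0.848, 0.489], [0.979, -0.177, -0.1], [0.002, 0.499, -0.866]]
wrist_force: [0.5, 0.1, 0.4]
opening: 0.869
grip_force: 0.0
```

Run:
```python
from h import *
im,s=grab('wrist','w5.png')
x,y,z=axes();R=np.array(s['tcp_rot']);q=np.array(s['ee_pos'])-C
print([round(q@k*1e3,1) for k in(x,y,z)],np.degrees(Ro.from_matrix(R.T@toolR()).as_rotvec()).round(2),s['wrist_force'],np.array(s['joints']).round(1))
```

```text
[np.float64(3.3), np.float64(2.3), np.float64(-5.2)] [-0.05  0.13 -0.44] [0.49837444 0.06280825 0.42460633] [ 66.8  45.6 -47.  120.7 106.1  19.4 -75.8]
```

View pics/w5.png

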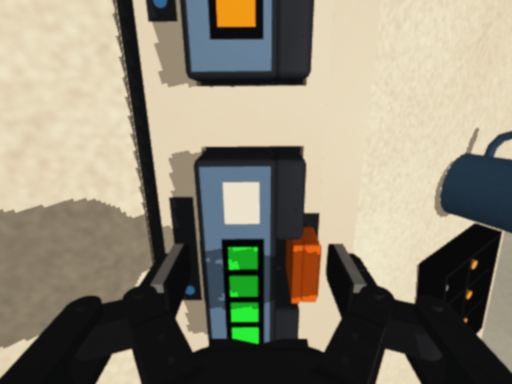

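Fingers straddle the case and the tab (tab at (303,265), right finger at (345,265)). I'll go 3 mm deeper and close.

Request:
{"fn": "drive_tool", "kwargs": {"rows": [[[0, -0.05, 0.08], [0, 0, 0]], [[0, -0.05, 0.08], [0, 0, 0]], [[0, 0, 0], [0, 0, 0]], [[0, 0, 0], [0, 0, 0]], [[0, 0, 0], [0, 0, 0]], [[0, 0, 0], [0, 0, 0]], [[0, 0, 0], [0, 0, 0]], [[0, 0, 0], [0, 0, 0]], [[0, 0, 0], [0, 0, 0]], [[0, 0, 0], [0, 0, 0]]], "gripper": 1, "squeeze": 45}}

```text
clock: 6.68
ee_pos: [0.5402, -0.2969, 0.0498]
tcp_rot: [[0.203, 0.849, 0.488], [0.979, -0.176, -0.1], [0.001, 0.498, -0.867]]
wrist_force: [-9.3, 1.6, 11.0]
opening: 0.581
grip_force: 44.2
```

Request:
{"fn": "drive_tool", "kwargs": {"rows": [[[0, 0, -0.1], [0, 0, 0]], [[0, 0, -0.1], [0, 0, 0]], [[0, 0, -0.15], [0, 0, 0]], [[0, 0, -0.15], [0, 0, 0]], [[0, 0, 0], [0, 0, 0]]]}}

```text
clock: 7.1
ee_pos: [0.536, -0.2958, 0.0585]
tcp_rot: [[0.203, 0.849, 0.489], [0.979, -0.177, -0.099], [0.002, 0.499, -0.867]]
wrist_force: [0.0, -0.8, -4.3]
opening: 0.582
grip_force: 47.8
```

Run:
```python
from h import *
im,s=grab('wrist','w6.png')
x,y,z=axes();R=np.array(s['tcp_rot']);q=np.array(s['ee_pos'])-C
print([round(q@k*1e3,1) for k in(x,y,z)],s['opening'],s['grip_force'],s['wrist_force'])
```

```text
[np.float64(0.8), np.float64(3.0), np.float64(1.3)] 0.5815511431606264 47.82182335853577 [ 0.02116157 -0.77479813 -4.34888881]
```

View pics/w6.png

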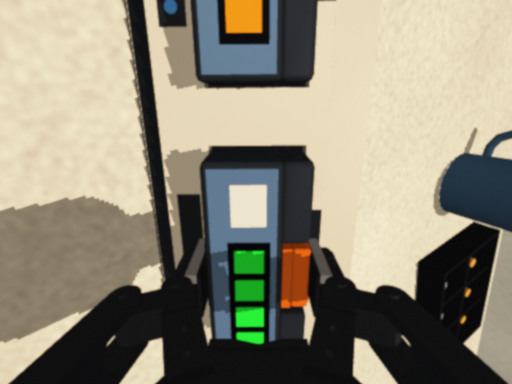

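The pack follows the fingers: it carries about 4.3 N of weight and the tab at (295,275) is pressed. I'll lift clear and plan the transfer.

Request:
{"fn": "drive_tool", "kwargs": {"rows": [[[0, 0, -0.5], [0, 0, 0]], [[0, 0, -0.5], [0, 0, 0]], [[0, 0, -0.5], [0, 0, 0]], [[0, 0, -0.5], [0, 0, 0]], [[0, 0, -0.5], [0, 0, 0]], [[0, 0, -0.5], [0, 0, 0]], [[0, 0, -0.5], [0, 0, 0]], [[0, 0, 0], [0, 0, 0]], [[0, 0, 0], [0, 0, 0]]]}}

```text
clock: 7.9
ee_pos: [0.5022, -0.2891, 0.1192]
tcp_rot: [[0.203, 0.848, 0.489], [0.979, -0.177, -0.1], [0.002, 0.499, -0.867]]
wrist_force: [0.3, -0.2, -5.2]
opening: 0.584
grip_force: 49.8
```

Run:
```python
from h import *
s=readout.sense();print(s['ee_pos'],np.array(s['joints']).round(1))
P1=np.array([.5,-.17,.25]);R1=toolR(yaw,0.);plan(P1,R1,12)
R2=toolR(np.radians(-6.9),0.);plan(np.array([.553,.3415,.15]),R2,36,P1,R1)
```

```text
[ 0.50215081 -0.28913479  0.11917613] [ 70.6  34.  -48.2 125.1  85.1  13.6 -59. ]
rows 12 shift [ 0.485  0.049 -0.56 ] turn [ 0.0139  0.     -0.0002]
rows 36 shift [ 0.713 -0.04   0.139] turn [ 0.      0.     -0.0007]
```

Request:
{"fn": "drive_tool", "kwargs": {"rows": [[[0.485, 0.05, -0.56], [0.014, 0, 0]], [[0.485, 0.05, -0.56], [0.014, 0, 0]], [[0.485, 0.05, -0.56], [0.014, 0, 0]], [[0.485, 0.05, -0.56], [0.014, 0, 0]], [[0.485, 0.05, -0.56], [0.014, 0, 0]], [[0.485, 0.05, -0.56], [0.014, 0, 0]], [[0.485, 0.05, -0.56], [0.014, 0, 0]], [[0.485, 0.05, -0.56], [0.014, 0, 0]], [[0.485, 0.05, -0.56], [0.014, 0, 0]], [[0.485, 0.05, -0.56], [0.014, 0, 0]], [[0.485, 0.05, -0.56], [0.014, 0, 0]], [[0.485, 0.05, -0.56], [0.014, 0, 0]]]}}

```text
clock: 8.9
ee_pos: [0.5005, -0.1743, 0.2461]
tcp_rot: [[0.205, 0.979, 0.008], [0.979, -0.205, -0.003], [-0.002, 0.009, -1.0]]
wrist_force: [1.5, -0.6, -5.1]
opening: 0.583
grip_force: 49.3
```

Run:
```python
from h import *
s=readout.sense();print(s['ee_pos'],np.array(s['joints']).round(1),np.array(s['tcp_rot']).round(3)[:,2])
R2=toolR(np.radians(-6.9),0.);plan(np.array([.553,.3415,.15]),R2,36)
```

```text
[ 0.50051056 -0.17432262  0.24606223] [ 63.6  33.5 -67.5 103.3  34.1  66.2 -26.8] [ 0.008 -0.003 -1.   ]
rows 36 shift [ 0.719 -0.046  0.133] turn [ 0.0001  0.     -0.0008]
```

Request:
{"fn": "drive_tool", "kwargs": {"rows": [[[0.72, -0.04, 0.13], [0, 0, -0.0007]], [[0.72, -0.04, 0.13], [0, 0, -0.0007]], [[0.72, -0.04, 0.13], [0, 0, -0.0007]], [[0.72, -0.04, 0.13], [0, 0, -0.0007]], [[0.72, -0.04, 0.13], [0, 0, -0.0007]], [[0.72, -0.04, 0.13], [0, 0, -0.0007]], [[0.72, -0.04, 0.13], [0, 0, -0.0007]], [[0.72, -0.04, 0.13], [0, 0, -0.0007]], [[0.72, -0.04, 0.13], [0, 0, -0.0007]], [[0.72, -0.04, 0.13], [0, 0, -0.0007]], [[0.72, -0.04, 0.13], [0, 0, -0.0007]], [[0.72, -0.04, 0.13], [0, 0, -0.0007]]]}}

```text
clock: 9.9
ee_pos: [0.525, -0.0026, 0.2138]
tcp_rot: [[0.179, 0.984, 0.011], [0.984, -0.179, -0.004], [-0.001, 0.012, -1.0]]
wrist_force: [0.1, -0.3, -5.5]
opening: 0.583
grip_force: 49.4
```

Run:
```python
from h import *
s=readout.sense();print(s['ee_pos'],np.array(s['joints']).round(1),np.array(s['tcp_rot']).round(3)[:,2])
R2=toolR(np.radians(-6.9),0.);plan(np.array([.553,.3415,.15]),R2,24)
```

```text
[ 0.52503054 -0.00257754  0.21382534] [ 43.3  34.7 -65.2 106.   36.1  62.5 -46. ] [ 0.011 -0.004 -1.   ]
rows 24 shift [ 0.718 -0.051  0.132] turn [ 0.0002  0.     -0.0008]
```

Request:
{"fn": "drive_tool", "kwargs": {"rows": [[[0.72, -0.05, 0.13], [0.0002, 0, -0.0008]], [[0.72, -0.05, 0.13], [0.0002, 0, -0.0008]], [[0.72, -0.05, 0.13], [0.0002, 0, -0.0008]], [[0.72, -0.05, 0.13], [0.0002, 0, -0.0008]], [[0.72, -0.05, 0.13], [0.0002, 0, -0.0008]], [[0.72, -0.05, 0.13], [0.0002, 0, -0.0008]], [[0.72, -0.05, 0.13], [0.0002, 0, -0.0008]], [[0.72, -0.05, 0.13], [0.0002, 0, -0.0008]], [[0.72, -0.05, 0.13], [0.0002, 0, -0.0008]], [[0.72, -0.05, 0.13], [0.0002, 0, -0.0008]], [[0.72, -0.05, 0.13], [0.0002, 0, -0.0008]], [[0.72, -0.05, 0.13], [0.0002, 0, -0.0008]]]}}

```text
clock: 10.9
ee_pos: [0.542, 0.1699, 0.1822]
tcp_rot: [[0.15, 0.989, 0.004], [0.989, -0.15, -0.002], [-0.002, 0.004, -1.0]]
wrist_force: [0.1, -0.4, -5.2]
opening: 0.577
grip_force: 49.3
```

Request:
{"fn": "drive_tool", "kwargs": {"rows": [[[0.72, -0.05, 0.13], [0.0002, 0, -0.0008]], [[0.72, -0.05, 0.13], [0.0002, 0, -0.0008]], [[0.72, -0.05, 0.13], [0.0002, 0, -0.0008]], [[0.72, -0.05, 0.13], [0.0002, 0, -0.0008]], [[0.72, -0.05, 0.13], [0.0002, 0, -0.0008]], [[0.72, -0.05, 0.13], [0.0002, 0, -0.0008]], [[0.72, -0.05, 0.13], [0.0002, 0, -0.0008]], [[0.72, -0.05, 0.13], [0.0002, 0, -0.0008]], [[0.72, -0.05, 0.13], [0.0002, 0, -0.0008]], [[0.72, -0.05, 0.13], [0.0002, 0, -0.0008]], [[0.72, -0.05, 0.13], [0.0002, 0, -0.0008]], [[0.72, -0.05, 0.13], [0.0002, 0, -0.0008]]]}}

```text
clock: 11.9
ee_pos: [0.5534, 0.3427, 0.1504]
tcp_rot: [[0.12, 0.993, -0.004], [0.993, -0.12, -0.002], [-0.002, -0.004, -1.0]]
wrist_force: [0.0, 0.2, -5.1]
opening: 0.58
grip_force: 49.3
```

Run:
```python
from h import *
im,s=grab('wrist');print(s['ee_pos'],np.array(s['joints']).round(1),np.array(s['tcp_rot']).round(3)[:,2])
a,_=grab('top');b,_=grab('side')
can=np.zeros((576,800,3),np.uint8)
can[:384,:512]=im; can[384:576,:270]=cv2.resize(a[110:238,60:240],(270,192)); can[384:576,290:470]=cv2.resize(b[240:384,145:280],(180,192))
cv2.imwrite('pics/p1.png',can[:,:520,::-1])
Cm=cam('wrist',s);T=np.array([.544,.265]);c,sn=np.cos(np.radians(-6.9)),np.sin(np.radians(-6.9))
for X in(-.118,.118):
  for Y in(-.154,0,.154): print(X,Y,proj(Cm,[T[0]+c*X-sn*Y,T[1]+sn*X+c*Y,.016]).round())
plan(np.array([.553,.3415,.06]),toolR(np.radians(-6.9),0.),10)
```

```text
[0.55343418 0.34267924 0.15035103] [ -0.8  48.9 -56.3  89.1  43.2  66.1 -73.3] [-0.004 -0.002 -1.   ]
-0.118 -0.154 [167. 355.]
-0.118 0 [153. 250.]
-0.118 0.154 [134. 106.]
0.118 -0.154 [350. 355.]
0.118 0 [364. 250.]
0.118 0.154 [384. 106.]
rows 10 shift [-0.009  0.005  0.453] turn [-0.0001  0.      0.0001]
```

View pics/p1.png

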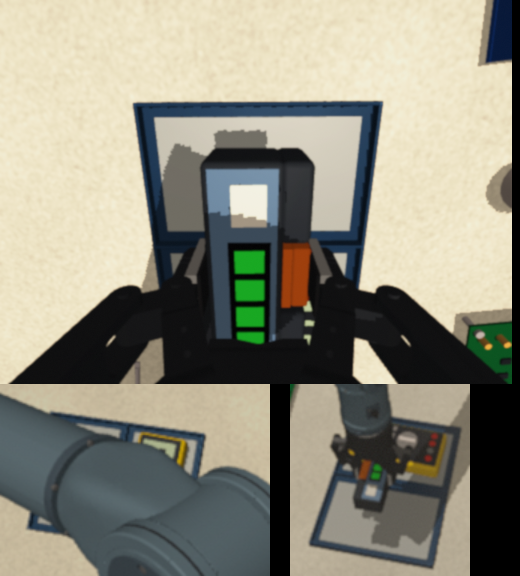

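The pack is level over the empty half. The rim's far corners, at (134,104) and (383,103), agree with the estimate to about 4 mm, so I'll shift 4 mm and lower.

Request:
{"fn": "drive_tool", "kwargs": {"rows": [[[0.05, 0, 0.5], [0, 0, 0]], [[0.05, 0, 0.5], [0, 0, 0]], [[0.05, 0, 0.5], [0, 0, 0]], [[0.05, 0, 0.5], [0, 0, 0]], [[0, 0, 0.5], [0, 0, 0]], [[0, 0, 0.5], [0, 0, 0]], [[0, 0, 0.5], [0, 0, 0]], [[0, 0, 0.5], [0, 0, 0]], [[0, 0, 0.5], [0, 0, 0]], [[0, 0, 0.5], [0, 0, 0]], [[0, 0, 0.25], [0, 0, 0]], [[0, 0, 0.25], [0, 0, 0]]]}}

```text
clock: 13.05
ee_pos: [0.5528, 0.346, 0.0411]
tcp_rot: [[0.119, 0.993, -0.005], [0.993, -0.119, -0.001], [-0.001, -0.004, -1.0]]
wrist_force: [0.4, 0.6, -4.6]
opening: 0.583
grip_force: 49.4
```

Request:
{"fn": "drive_tool", "kwargs": {"rows": [[[0, 0, 0.2], [0, 0, 0]], [[0, 0, 0.15], [0, 0, 0]], [[0, 0, 0.15], [0, 0, 0]], [[0, 0, 0.15], [0, 0, 0]], [[0, 0, 0.1], [0, 0, 0]], [[0, 0, 0], [0, 0, 0]], [[0, 0, 0], [0, 0, 0]]]}}

```text
clock: 13.63
ee_pos: [0.5529, 0.3462, 0.027]
tcp_rot: [[0.119, 0.993, -0.004], [0.993, -0.119, -0.0], [-0.001, -0.004, -1.0]]
wrist_force: [0.3, 0.2, -5.3]
opening: 0.581
grip_force: 49.4
```

Not touching yet. I'll step down 2 mm at a time.

Request:
{"fn": "drive_tool", "kwargs": {"rows": [[[0, 0, 0.1], [0, 0, 0]], [[0, 0, 0.1], [0, 0, 0]], [[0, 0, 0.1], [0, 0, 0]], [[0, 0, 0], [0, 0, 0]], [[0, 0, 0], [0, 0, 0]]]}}

```text
clock: 14.05
ee_pos: [0.5527, 0.3461, 0.0207]
tcp_rot: [[0.119, 0.993, -0.004], [0.993, -0.119, -0.0], [-0.001, -0.004, -1.0]]
wrist_force: [-0.9, -1.0, -4.9]
opening: 0.58
grip_force: 49.4
```

Request:
{"fn": "drive_tool", "kwargs": {"rows": [[[0, 0, 0.1], [0, 0, 0]], [[0, 0, 0], [0, 0, 0]], [[0, 0, 0], [0, 0, 0]]]}}

```text
clock: 14.3
ee_pos: [0.5527, 0.3461, 0.0189]
tcp_rot: [[0.119, 0.993, -0.004], [0.993, -0.119, -0.0], [-0.001, -0.004, -1.0]]
wrist_force: [1.0, 0.3, -5.3]
opening: 0.585
grip_force: 49.4
```

Request:
{"fn": "drive_tool", "kwargs": {"rows": [[[0, 0, 0.08], [0, 0, 0]], [[0, 0, 0], [0, 0, 0]], [[0, 0, 0], [0, 0, 0]]]}}

```text
clock: 14.55
ee_pos: [0.5528, 0.3461, 0.0172]
tcp_rot: [[0.119, 0.993, -0.004], [0.993, -0.119, -0.0], [-0.001, -0.004, -1.0]]
wrist_force: [-0.1, -1.0, -5.0]
opening: 0.585
grip_force: 49.4
```

Request:
{"fn": "drive_tool", "kwargs": {"rows": [[[0, 0, 0.08], [0, 0, 0]], [[0, 0, 0], [0, 0, 0]], [[0, 0, 0], [0, 0, 0]]]}}

```text
clock: 14.8
ee_pos: [0.553, 0.3464, 0.0162]
tcp_rot: [[0.119, 0.993, -0.004], [0.993, -0.119, -0.0], [-0.0, -0.004, -1.0]]
wrist_force: [-0.3, -0.9, -0.8]
opening: 0.578
grip_force: 50.6
```

Contact with the floor. I'll settle a touch more, then open.

Request:
{"fn": "drive_tool", "kwargs": {"rows": [[[0, 0, 0.03], [0, 0, 0]], [[0, 0, 0], [0, 0, 0]]]}}

```text
clock: 14.97
ee_pos: [0.5529, 0.3464, 0.016]
tcp_rot: [[0.119, 0.993, -0.004], [0.993, -0.119, -0.0], [-0.001, -0.004, -1.0]]
wrist_force: [-2.8, -1.6, 3.0]
opening: 0.585
grip_force: 52.1
```

Request:
{"fn": "drive_tool", "kwargs": {"rows": [[[0, 0, 0], [0, 0, 0]], [[0, 0, 0], [0, 0, 0]], [[0, 0, 0], [0, 0, 0]], [[0, 0, 0], [0, 0, 0]], [[0, 0, 0], [0, 0, 0]], [[0, 0, 0], [0, 0, 0]], [[0, 0, 0], [0, 0, 0]], [[0, 0, 0], [0, 0, 0]], [[0, 0, 0], [0, 0, 0]]], "gripper": -1}}

```text
clock: 15.72
ee_pos: [0.5529, 0.3462, 0.0152]
tcp_rot: [[0.119, 0.993, -0.004], [0.993, -0.119, -0.0], [-0.001, -0.004, -1.0]]
wrist_force: [0.2, 1.1, -0.0]
opening: 0.996
grip_force: 0.0
```

Request:
{"fn": "drive_tool", "kwargs": {"rows": [[[0, 0.05, -0.2], [0, 0, 0]], [[0, 0.05, -0.2], [0, 0, 0]], [[0, 0, -0.4], [0, 0, 0]], [[0, 0, -0.5], [0, 0, 0]], [[0, 0, -0.6], [0, 0, 0]], [[0, 0, -0.6], [0, 0, 0]], [[0, 0, -0.8], [0, 0, 0]], [[0, 0, -0.8], [0, 0, 0]], [[0, 0, -0.8], [0, 0, 0]], [[0, 0, -0.8], [0, 0, 0]], [[0, 0, 0], [0, 0, 0]], [[0, 0, 0], [0, 0, 0]]]}}

```text
clock: 16.72
ee_pos: [0.5559, 0.3464, 0.1307]
tcp_rot: [[0.119, 0.993, -0.002], [0.993, -0.119, 0.001], [0.0, -0.002, -1.0]]
wrist_force: [0.7, 0.8, 0.1]
opening: 0.999
grip_force: 0.0
```

Run:
```python
from h import *
im,s=grab('wrist','f.png');Cm=cam('wrist',s);print(s['ee_pos'],s['wrist_force'],s['clock'])
h=cv2.cvtColor(np.ascontiguousarray(im[:,:,::-1]),cv2.COLOR_BGR2HSV)
T=np.array([.5445,.269]);c,sn=np.cos(np.radians(-6.9)),np.sin(np.radians(-6.9))
for nm,lo,hi,z in(('g',(45,130,60),(80,255,255),.042),('o',(5,150,70),(18,255,255),.040),('blue-grey pack',(100,40,60),(120,110,200),.042)):
    m=cv2.inRange(h,lo,hi);n,l,st,ce=cv2.connectedComponentsWithStats(m)
    for i in range(1,n):
        if st[i,4]>150:
            r=cv2.minAreaRect(np.argwhere(l==i)[:,::-1].astype(np.float32))
            f=lambda p:(np.array([[c,sn],[-sn,c]])@(onz(Cm,p,z)[:2]-T)*1000).round().tolist()
            print(nm,ce[i].round(),'tray mm',f(ce[i]),[f(p) for p in cv2.boxPoints(r)])
```

```text
[0.55588246 0.34639467 0.13068625] [0.71739182 0.80078433 0.05047713] 16.7167
g [244. 188.] tray mm [-10.0, 87.0] [[-17.0, 94.0], [-3.0, 94.0], [-3.0, 81.0], [-18.0, 81.0]]
g [245. 206.] tray mm [-10.0, 71.0] [[-18.0, 77.0], [-3.0, 77.0], [-3.0, 65.0], [-18.0, 65.0]]
g [245. 222.] tray mm [-10.0, 55.0] [[-17.0, 61.0], [-3.0, 61.0], [-3.0, 48.0], [-17.0, 48.0]]
g [245. 238.] tray mm [-10.0, 39.0] [[-17.0, 45.0], [-2.0, 45.0], [-2.0, 32.0], [-18.0, 32.0]]
o [280. 197.] tray mm [21.0, 79.0] [[14.0, 98.0], [27.0, 98.0], [29.0, 58.0], [14.0, 58.0]]
blue-grey pack [239. 191.] tray mm [-15.0, 85.0] [[-29.0, 133.0], [3.0, 133.0], [4.0, 17.0], [-34.0, 17.0]]
```

```bash
python3 -c "
from rig import job
print(job.close_job())"
```

```text
the job is handed in; nothing more can be done
None
```

The charged pack lies flat, gauge up, in the tray's empty half with its tab sprung out, and I've handed the job in. The last wrist view confirmed its position, but I didn't re-measure the other pack or the meter, and no verdict came back.

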